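# Fence the block row, then present the spare insert over the gap

### The job

The row of grey H-shaped blocks on the plywood board has one empty place. Lay the straightedge on the bench flush against the front of the board, spanning that empty place, and let go of it; then swing the bin's cover flap up until it stands open by itself, draw out the spare H-shaped insert hidden beneath, and present it directly over the empty place, level, lined up like its neighbours and a few centimetres above their tops. Finish holding it still there, with the straightedge still flush and the flap still open, and do not disturb the tape roll, the white can or the screwdriver.

Things in the scene. Friction and masses are not known exactly. Their poses are not given: they have to be found in the camera images.
- board: fixed plywood board, 110 (x) x 240 (y) x 18 mm high, left or right of the bin; origin: centre of its underside. Front edge: upright face at x = -55 mm, robot side. On top a row of 5 places at x = -25, y = -80, -40, 0, 40, 80 mm: 4 hold blocks 24 mm high (tops at z = 42 mm, front ends flush with the board's front edge), 1 is empty. Behind the row a wooden strip 14 mm high
- gap: the empty place in the row, marked by a thin dark pad 60 (x) x 34 (y) mm on the board's top; origin at its centre, level with the board's top; axes parallel to the board's. It is any one of the five places
- block0: fixed grey H-shaped block of the row, same size and pose convention as insert, its underside on the board's top. Which block stands in which place changes from run to run; they are all alike
- block1: fixed grey H-shaped block of the row, same size and pose convention as insert, its underside on the board's top. Which block stands in which place changes from run to run; they are all alike
- block2: fixed grey H-shaped block of the row, same size and pose convention as insert, its underside on the board's top. Which block stands in which place changes from run to run; they are all alike
- block3: fixed grey H-shaped block of the row, same size and pose convention as insert, its underside on the board's top. Which block stands in which place changes from run to run; they are all alike
- straightedge: loose aluminium bar, 40 (x) x 240 (y) x 26 mm, 0.4 kg, lying on the bench before the board; origin: centre of its underside. Working face at x = +20 mm faces the board; when flush its origin is at board x = -75 mm. Upright black grip on top, 20 (x) x 30 (y) mm, centred at x = -6, y = 0, z = 26 to 66 mm; pinch it from above over its 30 mm, fingers closing along the bar
- bin: fixed open-topped grey metal bin, 130 (x) x 170 (y) x 60 mm high, walls and floor 5 mm thick; origin at the centre of its underside, inner floor at z = 5 mm. Covered by a flap hinged along its far (+x) top edge
- flap (a joint): opening angle of the aluminium cover flap: 0 is shut (level), 1.57 is upright, 1.9 is the stop. The hinge is stiff and the flap stays where it is left; about 2 to 3 N at the tab move it
- flap_tab (a point): centre of the black tab jutting level from the middle of the flap's front edge, 44 (x) x 30 (y) x 12 mm thick, outer 40 mm clear of the bin. Shut: bin x = -92, z = 64 mm; 157 mm from the hinge. Pinch it from above over its 30 mm, fingers closing along the bin's y; it can turn between the pads as the flap swings. Its axes turn with the flap
- flap_hinge (a point): middle of the flap's hinge line, at bin x = 65 mm, z = 63 mm; the line runs along the bin's y. The flap opens up and away from the robot, towards the bin's +x
- insert: the spare insert: loose grey block, an H seen from above, 60 (x) x 34 (y) x 24 mm high, two legs 11 mm wide along x, about 80 g; origin: centre of its underside. Lies flat on the bin's floor under the flap, long axis within 0.35 rad of the bin's x; pinch it over its 34 mm, across the legs. Half a turn leaves it the same
- tape: bystander: tape roll lying flat, 96 mm across, 48 mm high; origin at the centre of its underside
- can: bystander: standing white can, 62 mm across, 160 mm high; origin at the centre of its underside
- driver: bystander: screwdriver lying on the bench along its x, 180 mm long

How it is judged:
On the way, in this order (a step that is already met when the one before it is completed fails the run):
1. the straightedge lies on the bench flush against the board's front edge, spanning the empty place, and is let go (x of straightedge in the frame of board between -0.079 and -0.07 m and angle between the y axis of straightedge and the y axis of board, either way round below 0.03 rad and angle between straightedge's own z axis and vertical below 0.06 rad and height (world z) of straightedge below 0.004 m and y of gap in the frame of straightedge between -0.105 and 0.105 m and contact force between the fingers and straightedge below 0.1 N), for 0.2 s.
2. the flap is swung up past 1.25 rad (value of joint flap above 1.25 rad), for 0.2 s.
3. the insert is lifted out of the bin by the fingers (height (world z) of insert above 0.07 m and contact force between the fingers and insert above 1 N and contact force between insert and board below 0.05 N and contact force between insert and bin below 0.05 N and contact force between insert and straightedge below 0.05 N and contact force between insert and block0 below 0.05 N and contact force between insert and block1 below 0.05 N and contact force between insert and block2 below 0.05 N and contact force between insert and block3 below 0.05 N and contact force between insert and tape below 0.05 N and contact force between insert and can below 0.05 N and contact force between insert and driver below 0.05 N), for 0.1 s.
At the end, for the whole second after the job is handed in: Insert held still by the fingers, touching nothing else, within 15 mm of above the empty place, 8 to 90 mm over the block tops, lined up and level within 0.14 rad; straightedge on the bench, flush within 4 mm and 0.03 rad, spanning the place (middle within 105 mm); flap beyond 1.25 rad (horizontal distance between insert and gap below 0.015 m and z of insert in the frame of gap between 0.032 and 0.114 m and angle between the x axis of insert and the x axis of gap, either way round below 0.14 rad and angle between insert's own z axis and vertical below 0.14 rad and linear speed of insert below 0.02 m/s and angular speed of insert below 0.2 rad/s and value of joint flap above 1.25 rad and linear speed of straightedge below 0.01 m/s and contact force between the fingers and insert above 1 N and contact force between insert and board below 0.05 N and contact force between insert and bin below 0.05 N and contact force between insert and straightedge below 0.05 N and contact force between insert and block0 below 0.05 N and contact force between insert and block1 below 0.05 N and contact force between insert and block2 below 0.05 N and contact force between insert and block3 below 0.05 N and contact force between insert and tape below 0.05 N and contact force between insert and can below 0.05 N and contact force between insert and driver below 0.05 N and x of straightedge in the frame of board between -0.079 and -0.07 m and angle between the y axis of straightedge and the y axis of board, either way round below 0.03 rad and angle between straightedge's own z axis and vertical below 0.06 rad and height (world z) of straightedge below 0.004 m and y of gap in the frame of straightedge between -0.105 and 0.105 m); the arm keeps its last pose, push and grip.
It fails at once if the roll of tape is moved more than 20 mm (distance of tape from where it was at the start of the episode above 0.02 m).
It fails at once if the white can is moved more than 20 mm (distance of can from where it was at the start of the episode above 0.02 m).
It fails at once if the screwdriver is moved more than 20 mm (distance of driver from where it was at the start of the episode above 0.02 m).
It also fails if it takes over 64 s, if anything falls off the work surface, if the arm or the gripper's body presses on something with over 40 N, if the wrist force passes 120 N, or if a joint passes its speed limit or range.

### The arm

A 6-joint arm with a two-finger parallel gripper is mounted at the origin on the work surface. World frame = base frame: x ahead of the robot, y to its left, z up, the work surface at z = 0. Lengths are in m, angles in rad, forces in N, time in s.
With the tool pointing down it reaches from about 0.275 to 0.85 m from the base axis. Payload 19 kg.
Tool frame: the origin (TCP) lies at the very end of the fingers, on their centre line; the grasp point (between the pads) lies 19 mm behind it (env.grip_point_offset is the distance from the TCP to the grasp point, in m); z points along the fingers, y is the direction in which the jaws open and shut (so a half turn about z gives the same grasp; the last joint's range is limited). The gripper opens to 85 mm and grips with 20 to 120 N. Pads are 22 mm wide; open, the fingers measure 114 mm over their backs; the gripper's body (76 mm by 85 mm) begins 54 mm behind the grasp point. The pads swing forward as they close: fully open they stand 13 mm farther back than shut.
Start: joints at [1.17, 0.15, 1.437, -0, 1.554, -0.134], TCP at [0.152, 0.555, 0.231] pointing down, gripper open.
Joint ranges: [-2.8, 2.8], [-0.68, 2.1], [0.12, 2.68], [-1.39, 4.53], [0.16, 2.79], [-2.81, 2.81]. Speed limits (rad/s): [1.89, 1.89, 2.22, 3.01, 3.01, 3.01].

### API

Orientations are given as a 3x3 rotation matrix whose columns are the frame's x, y, z axes.
In Python, from station import env gives the robot as it stands. The module is installed in compiled form; this text tells all that it offers.
- The arm moves only by the tool servo_tool, never from a script. Its argument "increments" is a list of rows, each a list of 5 numbers: the shift along the world's x, y, z in m, then the turn about the world's z in rad, then the gripper's target within -1 to 1 (shut at 1, half-way at 0, fully open at -1). In form: [[x, y, z, roll, hand], ...]. A call has exactly 10 rows; each row shifts and turns the pose as measured when the row begins; what a row does not reach is not made up. A row lasts 1/8 s, in which the tool goes at most 62.5 mm and 10.7 degrees, less where a joint would pass 70% of its speed; a pose out of reach is approached as far as the arm can. A call is refused whole if a number of a shift passes 0.0625 or a number of a turn 0.188, either way. A call with a gripper value outside its range is refused whole. The fingers move at their own pace and stop on an object; the grip force is fixed at half the most. Time passes only in rows, so rows that do not move let the fingers close, or fill a call up. It gives the time, the measured TCP pose, the force and the opening at its end, in the units of the state.
- env.state(): the state, without advancing time (a new reading comes with each control period).
- env.capture(name): name is "scene" or "top"; returns the picture (384x512x3 uint8, red, green, blue); there is no depth.
- env.camera_params(name): a dict with "vfov" (degrees; the focal length in pixels is half the picture's height over the tangent of half this angle, whatever the lens; pixels are square), "cx", "cy" (the principal point, pixels), "dist" ([k1, k2, p1, p2, k3] as OpenCV has them; the pictures are not rectified), "xyz" and "orientation" of the camera in the world. Camera axes: x right, y down, z forward; pixel columns grow to the right and rows downward; lengths in m; the calibration is good to about 2 mm. A picture is of the moment at which its call begins. camera_params takes no time and is no camera call.
- env.hand_in(): hands the job in, once; it reports no verdict.
The state is a dict: "clock": time; "qpos": joint angles; "joint_velocities": joint speeds; "joint_torque": joint torques, N m; "ee_pos": TCP position; "tcp_rot": TCP orientation; "contact_force": force on the tool from outside, world axes, zero at the start; "torque": the same for the moment, N m; "finger_gap": finger opening in m.
Only numpy, scipy, OpenCV 4.12 (cv2) and the standard library are available. Lean on these libraries where they do the work, as an engineer would, in place of code of your own. Each camera call takes 0.05 s, during which the arm holds its last target. There are 200 camera calls.

## Working session

There is one attempt and no reset: what is moved stays moved. The work goes in short steps, Python scripts to look and compute and a tool call to move; the robot and the scene stay as the last step left them, time stands still between calls to the robot, and variables do not carry over. Pictures are saved under pics/ and viewed, about 8 in all and at most 12, crops included, and the job is handed in when it is done.

Besides the shell and the picture viewer there is one more tool, called after "Call:" as name(argument=value, ...), one argument or row to a line, values as JSON. servo_tool: Moves the arm, as the interface text tells. Its arguments: {"type":"object","properties":{"increments":{"type":"array","items":{"type":"array","items":{"type":"number"}}}},"required":["increments"]}

```bash
mkdir -p pics; cat > h.py <<'E'
from station import env
import numpy as np, cv2
def cam(n):
    p=env.camera_params(n); f=192/np.tan(np.radians(p['vfov'])/2)
    K=np.array([[f,0,p['cx']],[0,f,p['cy']],[0,0,1]]); R=np.array(p['orientation']).reshape(3,3)
    return K,np.array(p['dist'],float),R,np.array(p['xyz'])
def px2w(n,pts,z):
    K,d,R,t=cam(n); u=cv2.undistortPoints(np.array(pts,float).reshape(-1,1,2),K,d).reshape(-1,2)
    r=np.c_[u,np.ones(len(u))]@R.T; z=np.broadcast_to(z,len(u))
    return t+r*((z-t[2])/r[:,2])[:,None]
def w2px(n,P):
    K,d,R,t=cam(n); P=(np.array(P,float).reshape(-1,3)-t)@R
    return cv2.projectPoints(P,np.zeros(3),np.zeros(3),K,d)[0].reshape(-1,2)
def snap(n,f,crop=None,s=1):
    im=env.capture(n)[:,:,::-1]
    if crop: x0,y0,x1,y1=crop; im=im[y0:y1,x0:x1]
    cv2.imwrite('pics/'+f,cv2.resize(im,None,fx=s,fy=s,interpolation=cv2.INTER_CUBIC))
E
python3 - <<'E'
from h import *
snap('top','a.png',s=1.5625); snap('scene','b.png',s=1.5)
for n in('top','scene'):print(env.camera_params(n))
print(env.state())
E
```

```text
{'vfov': 56.65688702505623, 'cx': 250.285547171729, 'cy': 193.3799463175546, 'dist': array([-0.08967863,  0.        ,  0.        ,  0.        ,  0.        ]), 'xyz': array([ 0.53383846, -0.01482371,  0.98392511]), 'orientation': array([[-0.02695098, -0.99592507,  0.08606334],
       [-0.99919017,  0.0294121 ,  0.02745767],
       [-0.02987708, -0.08525363, -0.99591123]])}
{'vfov': 51.0418593897151, 'cx': 254.2016157651467, 'cy': 189.0635106194211, 'dist': array([0.02337829, 0.        , 0.        , 0.        , 0.        ]), 'xyz': array([ 1.15718456, -0.31830296,  0.74300957]), 'orientation': array([[ 0.50362056,  0.62495667, -0.59648595],
       [ 0.86378143, -0.37683953,  0.33447511],
       [-0.01574703, -0.68368203, -0.72961011]])}
{'clock': 0.1, 'qpos': array([ 1.17001176e+00,  1.50914962e-01,  1.43793293e+00,  9.78841790e-07,
        1.55380554e+00, -1.33973473e-01]), 'joint_velocities': array([ 2.29400189e-04,  1.57200162e-04, -4.22025565e-03, -6.04818620e-04,
       -2.05748509e-03, -8.92311847e-05]), 'joint_torque': array([ 3.24312598e-03, -7.14387417e+01, -5.71790314e+01, -3.78833620e-04,
        7.07968284e-03,  8.87701935e-05]), 'ee_pos': array([0.15152185, 0.55445318, 0.23076476]), 'tcp_rot': array([[-9.64616541e-01,  2.63656514e-01, -4.14753214e-04],
       [ 2.63656801e-01,  9.64616057e-01, -9.76333191e-04],
       [ 1.42661004e-04, -1.05113965e-03, -9.99999437e-01]]), 'contact_force': array([-0.32191118,  0.63746176, -0.43850598]), 'torque': array([-0.00106085, -0.04777592, -0.0355872 ]), 'finger_gap': 0.08524492735833782}
```

View pics/a.png

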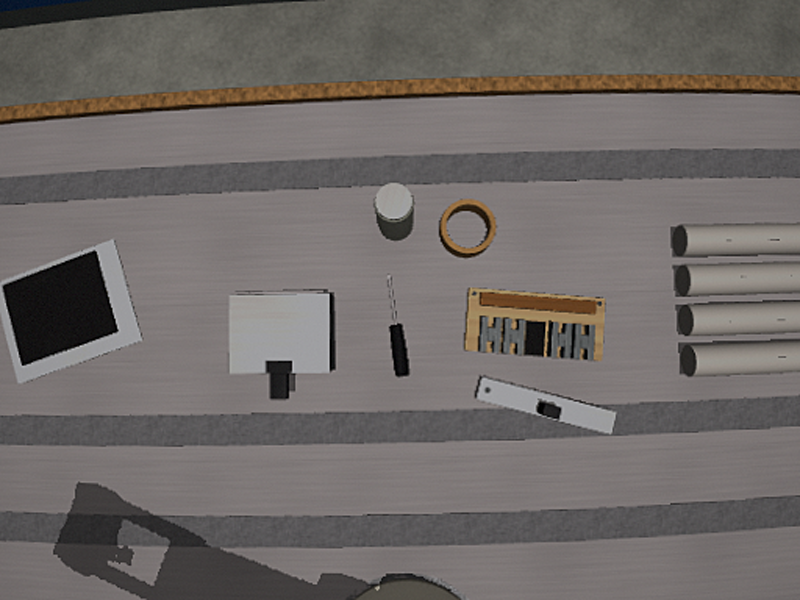

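View pics/b.png

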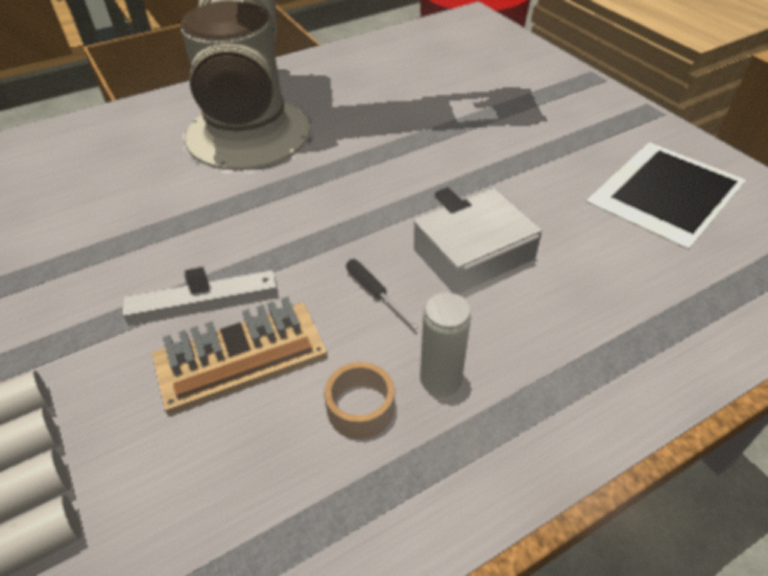

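The top picture shows the bin at about (280,333) with its tab at (279,380). The board is at (535,325) with the middle place (536,338) empty, and the straightedge is at (546,404) with its grip at (549,409). The driver lies between them at (398,325), and the can and tape are behind. Next I'll enlarge.

```bash
python3 - <<'E'
import cv2,numpy as np
from h import *
im=env.capture('top')[:,:,::-1]
a=cv2.resize(im[178:283,290:402],None,fx=7,fy=7,interpolation=cv2.INTER_CUBIC)[:600]
b=cv2.resize(im[178:263,138:270],None,fx=6,fy=6,interpolation=cv2.INTER_CUBIC)
a=cv2.resize(im[178:282,290:402],None,fx=5.7,fy=5.7,interpolation=cv2.INTER_CUBIC)
cv2.imwrite('pics/c.png',np.clip(a*1.3,0,255));cv2.imwrite('pics/d.png',b)
E
```

```text
[ WARN:0@0.977] global loadsave.cpp:1063 imwrite_ Unsupported depth image for selected encoder is fallbacked to CV_8U.
```

View pics/c.png

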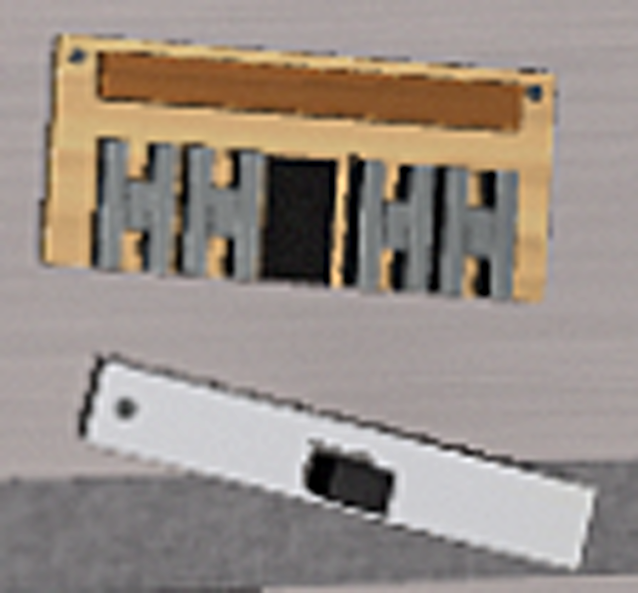

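View pics/d.png

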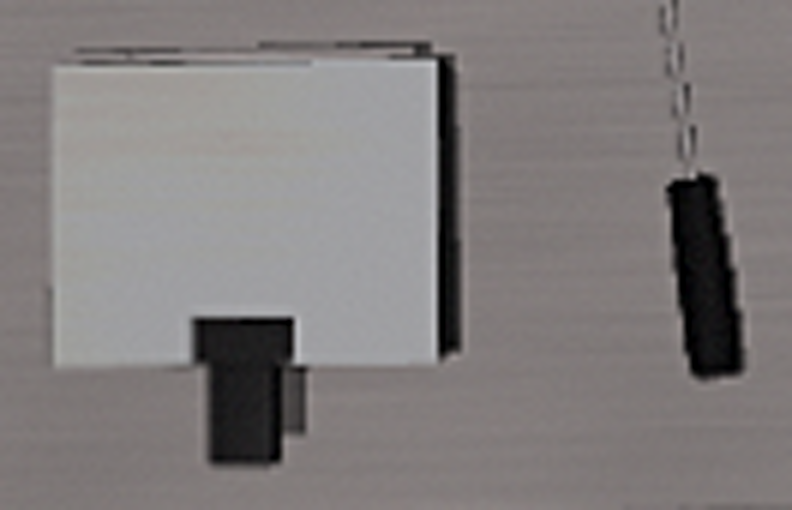

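```bash
python3 - <<'E'
from h import *
def C(p,s,x0,y0): return (np.array(p,float)+.5)/s-.5+[x0,y0]
c=lambda p,z:px2w('top',C(p,5.7,290,178),z)
d=lambda p,z:px2w('top',C(p,6,138,178),z)
def rep(n,W):
    TL,TR,BR,BL=W[:,:2]
    print(n,'ctr',W.mean(0).round(4),'w',np.linalg.norm(TR-TL).round(4),np.linalg.norm(BR-BL).round(4),'h',np.linalg.norm(TL-BL).round(4),np.linalg.norm(TR-BR).round(4))
    for v in (TL-TR,BL-BR): print('  yaw(y axis dir)',np.arctan2(-v[0],v[1]).round(4))
    print('  sides',[np.arctan2(v[1],v[0]).round(4) for v in (TL-BL,TR-BR)])
rep('board',c([(60,35),(553,73),(541,302),(43,265)],.018))
print('pad',c([(268,157),(338,160),(328,287),(262,281)],.018).mean(0))
rep('bar',c([(105,360),(596,488),(578,570),(85,435)],.026))
rep('flap',d([(52,66),(440,60),(440,362),(54,366)],.066))
print('tab',d([(208,414),(282,414),(245,463),(245,366)],.070).round(4))
print('driver',d([(716,300),(670,180),(690,370),(742,370),(667,0)],.015).round(3))
print(c([(350,485)],.066))
E
```

```text
board ctr [ 0.5726 -0.2366  0.018 ] w 0.2374 0.2377 h 0.1099 0.1096
  yaw(y axis dir) -0.1062
  yaw(y axis dir) -0.1048
  sides [np.float64(-0.1114), np.float64(-0.1091)]
pad [ 0.5475651  -0.23472532  0.018     ]
bar ctr [ 0.4335 -0.2483  0.026 ] w 0.2387 0.2399 h 0.0362 0.0392
  yaw(y axis dir) -0.2859
  yaw(y axis dir) -0.2985
  sides [np.float64(-0.2975), np.float64(-0.2654)]
flap ctr [0.5673 0.1989 0.066 ] w 0.1717 0.169 h 0.131 0.1303
  yaw(y axis dir) -0.0152
  yaw(y axis dir) -0.011
  sides [np.float64(0.0021), np.float64(-0.0186)]
tab [[0.4812 0.2152 0.07  ]
 [0.4806 0.183  0.07  ]
 [0.46   0.1994 0.07  ]
 [0.5014 0.1988 0.07  ]]
driver [[ 0.524 -0.004  0.015]
 [ 0.579  0.016  0.015]
 [ 0.493  0.009  0.015]
 [ 0.492 -0.014  0.015]
 [ 0.661  0.015  0.015]]
[[ 0.42820022 -0.24166406  0.066     ]]
```

Call:
servo_tool(
  increments=[
    [0.02,-0.055,0,-0.02,-1],
    [0.02,-0.055,0,0,-1],
    [0.02,-0.055,0,0,-1],
    [0.02,-0.055,0,0,-1],
    [0.02,-0.055,0,0,-1],
    [0.02,-0.055,0,0,-1],
    [0.02,-0.055,0,0,-1],
    [0.02,-0.055,0,0,-1],
    [0.02,-0.055,0,0,-1],
    [0.02,-0.055,0,0,-1],
  ],
)

```text
clock: 1.4
ee_pos: [0.3477, 0.0054, 0.2287]
tcp_rot: [[-0.961, 0.277, 0.002], [0.277, 0.961, -0.003], [-0.003, -0.002, -1.0]]
contact_force: [1.7, 1.1, -0.3]
finger_gap: 0.0855
```

Call:
servo_tool(
  increments=[
    [0.015,-0.05,-0.01,-0.01,-1],
    [0.015,-0.05,-0.01,0,-1],
    [0.015,-0.05,-0.01,0,-1],
    [0.015,-0.05,-0.02,0,-1],
    [0.01,-0.035,-0.02,0,-1],
    [0.006,-0.01,-0.02,0,-1],
    [0,0,-0.01,0,-1],
    [0,0,0,0,-1],
    [0,0,0,0,-1],
    [0,0,0,0,-1],
  ],
)

```text
clock: 2.65
ee_pos: [0.4242, -0.251, 0.1265]
tcp_rot: [[-0.956, 0.292, 0.005], [0.292, 0.956, -0.004], [-0.006, -0.002, -1.0]]
contact_force: [0.4, 0.6, -0.1]
finger_gap: 0.0854
```

Call:
servo_tool(
  increments=[
    [0.0035,0.004,-0.02,0.005,-1],
    [0,0,-0.025,0,-1],
    [0,0,-0.02,0,-1],
    [0,0,-0.015,0,-1],
    [0,0,-0.008,0,-1],
    [0,0,-0.004,0,-1],
    [0,0,0,0,1],
    [0,0,0,0,1],
    [0,0,0,0,1],
    [0,0,0,0,1],
  ],
)

```text
clock: 3.9
ee_pos: [0.4301, -0.2474, 0.0374]
tcp_rot: [[-0.958, 0.285, 0.012], [0.285, 0.959, -0.01], [-0.015, -0.006, -1.0]]
contact_force: [-0.3, -0.9, -1.1]
finger_gap: 0.029
```

```bash
python3 - <<'E'
from h import *
s=env.state();print(s['clock'],s['ee_pos'],s['contact_force'],s['finger_gap'])
E
```

```text
3.9 [ 0.43012084 -0.24735836  0.03741677] [-0.26518292 -0.945613   -1.13641581] 0.02898744605837286
```

Call:
servo_tool(
  increments=[
    [0.003,0.002,0,0.03,1],
    [0.005,0.002,0,0.03,1],
    [0.006,0.002,0,0.03,1],
    [0.006,0.002,0,0.03,1],
    [0.006,0.002,0,0.03,1],
    [0.006,0.002,0,0.03,1],
    [0.006,0.002,0,0,1],
    [0.006,0.002,0,0,1],
    [0.005,0.002,0,0,1],
    [0,0,0,0,1],
  ],
)

```text
clock: 5.15
ee_pos: [0.4827, -0.2279, 0.0374]
tcp_rot: [[-0.995, 0.095, 0.014], [0.095, 0.995, -0.007], [-0.014, -0.006, -1.0]]
contact_force: [1.1, -0.3, 0.3]
finger_gap: 0.0292
```

Call:
servo_tool(
  increments=[
    [0.003,0,0,-0.011,1],
    [0.003,0,0,0,1],
    [0.002,0,0,0,1],
    [0.002,0,0,0,1],
    [0.002,0,0,0,1],
    [0.002,0,0,0,1],
    [0.002,0,0,0,1],
    [0.001,0,0,0,1],
    [0,0,0,0,1],
    [0,0,0,0,1],
  ],
)

```text
clock: 6.4
ee_pos: [0.4954, -0.2278, 0.0376]
tcp_rot: [[-0.994, 0.108, 0.002], [0.108, 0.994, -0.006], [-0.003, -0.005, -1.0]]
contact_force: [-3.6, 0.4, 2.3]
finger_gap: 0.0293
```

Call:
servo_tool(
  increments=[
    [0.003,0,0,0,1],
    [0.003,0,0,0,1],
    [0.003,0,0,0,1],
    [0.003,0,0,0,1],
    [0,0,0,0,1],
    [0,0,0,0,1],
    [0,0,0,0,1],
    [0,0,0,0,1],
    [0,0,0,0,1],
    [0,0,0,0,1],
  ],
)

```text
clock: 7.65
ee_pos: [0.4958, -0.2278, 0.0383]
tcp_rot: [[-0.994, 0.107, -0.025], [0.108, 0.994, -0.003], [0.025, -0.006, -1.0]]
contact_force: [-5.2, -0.1, 4.3]
finger_gap: 0.0289
```

```bash
python3 - <<'E'
from h import *
snap('top','e.png',(300,180,400,270),6)
E
```

```text
(no output)
```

View pics/e.png

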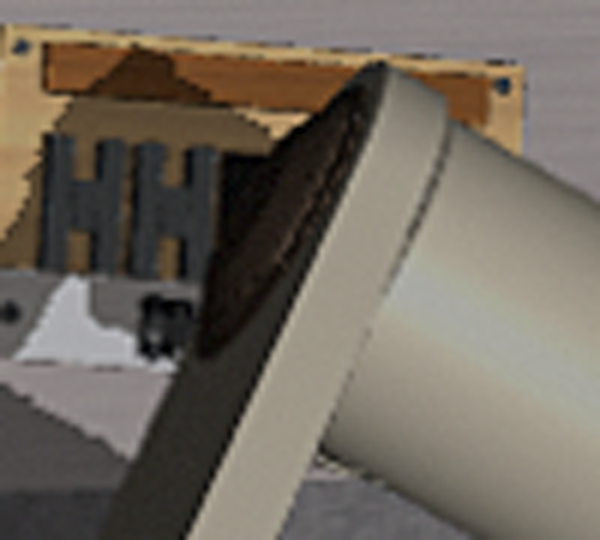

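Call:
servo_tool(
  increments=[
    [0,0,0,0,-1],
    [0,0,0,0,-1],
    [0,0,0,0,-1],
    [0,0,0,0,-1],
    [0,0,0.01,0,-1],
    [0,0,0.02,0,-1],
    [0,0,0.03,0,-1],
    [-0.02,0.03,0.03,0,-1],
    [-0.02,0.05,0.02,0,-1],
    [-0.01,0.055,0.02,0,-1],
  ],
)

```text
clock: 8.95
ee_pos: [0.445, -0.092, 0.1739]
tcp_rot: [[-0.993, 0.112, -0.023], [0.112, 0.994, -0.003], [0.023, -0.006, -1.0]]
contact_force: [0.4, 0.2, -0.3]
finger_gap: 0.0856
```

Call:
servo_tool(
  increments=[
    [0,0.055,0,0.1,-1],
    [0,0.055,0,0,-1],
    [0,0.055,0,0,-1],
    [0,0.055,0,0,-1],
    [0,0.045,0,0,-1],
    [0,0.025,0,0,-1],
    [0,0,0,0,-1],
    [0,0,0,0,-1],
    [0,0,0,0,-1],
    [0,0,0,0,-1],
  ],
)

```text
clock: 10.2
ee_pos: [0.4433, 0.2086, 0.1831]
tcp_rot: [[-1.0, 0.007, -0.01], [0.007, 1.0, -0.006], [0.01, -0.006, -1.0]]
contact_force: [-0.2, -0.3, -0.7]
finger_gap: 0.0851
```

```bash
python3 - <<'E'
from h import *
snap('top','f.png',(290,180,400,270),7)
E
```

```text
(no output)
```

View pics/f.png

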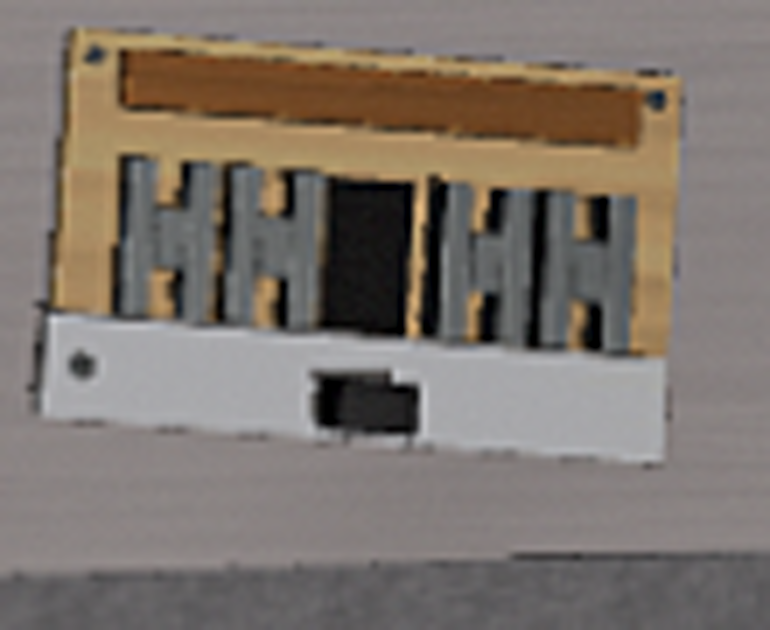

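The straightedge lies against the board with no visible gap: its front edge runs (48,310)–(663,357), parallel to the board. Now the flap tab.

Call:
servo_tool(
  increments=[
    [0.015,-0.005,-0.02,0,-1],
    [0.014,-0.004,-0.03,0,-1],
    [0.004,0,-0.03,0,-1],
    [0,0,-0.025,0,-1],
    [0,0,-0.015,0,-1],
    [0,0,-0.009,0,-1],
    [0,0,0,0,-1],
    [0,0,0,0,1],
    [0,0,0,0,1],
    [0,0,0,0,1],
  ],
)

```text
clock: 11.5
ee_pos: [0.4793, 0.1976, 0.0537]
tcp_rot: [[-1.0, 0.01, -0.004], [0.01, 1.0, -0.004], [0.004, -0.004, -1.0]]
contact_force: [-1.7, 9.8, 5.7]
finger_gap: 0.0324
```

Call:
servo_tool(
  increments=[
    [0,0,0,0,-1],
    [0,0,0,0,-1],
    [-0.001,0.001,-0.004,0,-1],
    [-0.001,0,-0.003,0,-1],
    [0,0,0,0,-1],
    [0,0,0,0,1],
    [0,0,0,0,1],
    [0,0,0,0,1],
    [0,0,0,0,1],
    [0,0,0,0,1],
  ],
)

```text
clock: 12.75
ee_pos: [0.4772, 0.1991, 0.0467]
tcp_rot: [[-1.0, 0.01, -0.004], [0.01, 1.0, -0.003], [0.004, -0.003, -1.0]]
contact_force: [-0.9, 0.8, -0.4]
finger_gap: 0.029
```

Call:
servo_tool(
  increments=[
    [0.001,0,0.013,0,1],
    [0.002,0,0.013,0,1],
    [0.003,0,0.0125,0,1],
    [0.004,0,0.012,0,1],
    [0.005,0,0.012,0,1],
    [0.006,0,0.0115,0,1],
    [0.0065,0,0.011,0,1],
    [0.0075,0,0.0105,0,1],
    [0.008,0,0.01,0,1],
    [0.009,0,0.009,0,1],
  ],
)

```text
clock: 14.0
ee_pos: [0.5323, 0.1984, 0.1651]
tcp_rot: [[-1.0, 0.011, -0.006], [0.011, 1.0, -0.004], [0.006, -0.004, -1.0]]
contact_force: [6.1, 2.2, -16.9]
finger_gap: 0.0287
```

Call:
servo_tool(
  increments=[
    [0.0097,0,0.0065,0,1],
    [0.01,0,0.006,0,1],
    [0.0105,0,0.0055,0,1],
    [0.011,0,0.005,0,1],
    [0.0112,0,0.0042,0,1],
    [0.0115,0,0.0034,0,1],
    [0.0117,0,0.0026,0,1],
    [0.012,0,0.0018,0,1],
    [0.012,0,0.0008,0,1],
    [0.012,0,0,0,1],
  ],
)

```text
clock: 15.25
ee_pos: [0.6494, 0.1972, 0.2013]
tcp_rot: [[-1.0, 0.011, -0.014], [0.011, 1.0, -0.007], [0.014, -0.007, -1.0]]
contact_force: [-4.9, -2.4, -11.4]
finger_gap: 0.0288
```

Call:
servo_tool(
  increments=[
    [0.008,0,-0.001,0,1],
    [0,0,0,0,-1],
    [0,0,0,0,-1],
    [0,0,0,0,-1],
    [0,0,0.02,0,-1],
    [0,0,0.03,0,-1],
    [0,0,0.02,0,-1],
    [-0.06,0,0.0,0,-1],
    [-0.06,-0.03,0,0,-1],
    [-0.06,-0.04,0,0,-1],
  ],
)

```text
clock: 16.5
ee_pos: [0.4896, 0.1348, 0.2745]
tcp_rot: [[-1.0, 0.009, -0.004], [0.009, 1.0, -0.005], [0.004, -0.005, -1.0]]
contact_force: [1.6, -1.2, 1.0]
finger_gap: 0.0854
```

Call:
servo_tool(
  increments=[
    [-0.04,-0.05,0,0,-1],
    [0,-0.05,0,0,-1],
    [0,-0.05,0,0,-1],
    [0,-0.05,0,0,-1],
    [0,-0.03,0,0,-1],
    [0,0,0,0,-1],
    [0,0,0,0,-1],
    [0,0,0,0,-1],
    [0,0,0,0,-1],
    [0,0,0,0,-1],
  ],
)

```text
clock: 17.75
ee_pos: [0.4458, -0.0977, 0.2802]
tcp_rot: [[-1.0, 0.006, 0.011], [0.005, 1.0, -0.009], [-0.011, -0.008, -1.0]]
contact_force: [-0.0, -0.6, 0.3]
finger_gap: 0.0854
```

```bash
python3 - <<'E'
from h import *
a=env.capture('top')[:,:,::-1][160:270,130:240]; b=env.capture('scene')[:,:,::-1][60:200,250:380]
r=lambda i,s:cv2.resize(i,(400,int(400*i.shape[0]/i.shape[1])),interpolation=cv2.INTER_CUBIC)
A,B=r(a,0),r(b,0);H=max(len(A),len(B));f=lambda i:cv2.copyMakeBorder(i,0,H-len(i),0,0,cv2.BORDER_CONSTANT)
cv2.imwrite('pics/g.png',np.clip(np.hstack([f(A),f(B)])*1.4,0,255).astype('u1'))
E
```

```text
(no output)
```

View pics/g.png

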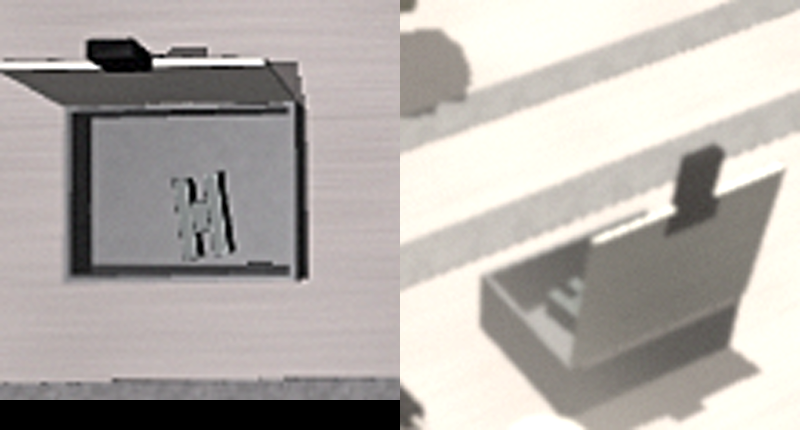

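The flap stands open past upright. The insert lies in the bin around (205,215) of the left crop, slightly turned. I'll enlarge it.

```bash
python3 - <<'E'
from h import *
snap('top','i.png',(145,185,220,242),10)
E
```

```text
(no output)
```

View pics/i.png

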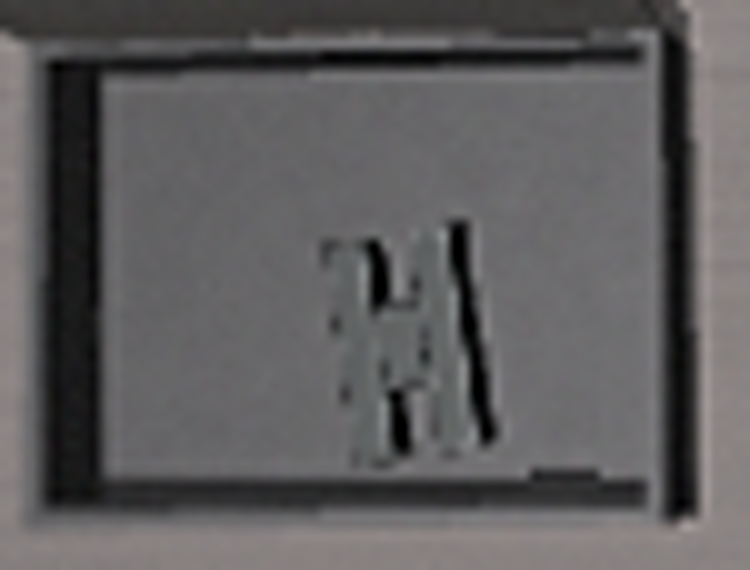

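```bash
python3 - <<'E'
from h import *
C=lambda p:(np.array(p,float)+.5)/10-.5+[145,185]
W=px2w('top',C([(328,240),(448,223),(475,447),(361,465)]),.029)
print(W.round(4),W.mean(0).round(4)); TL,TR,BR,BL=W[:,:2]
n=np.linalg.norm; print(n(TL-TR),n(BL-BR),n(TL-BL),n(TR-BR))
for v in(TL-BL,TR-BR):print(np.arctan2(v[1],v[0]))
for v in(TL-TR,BL-BR):print(np.arctan2(-v[0],v[1]))
B=px2w('top',C([(33,42),(660,35),(662,520),(30,522)]),.06);print(B.round(4),B.mean(0))
g=env.state();print(w2px('scene',[[.638,.199,.22]]))
E
```

```text
[[0.581  0.2103 0.029 ]
 [0.5847 0.1773 0.029 ]
 [0.5241 0.1708 0.029 ]
 [0.52   0.202  0.029 ]] [0.5524 0.1901 0.029 ]
0.033148741704346306 0.03139918214868113 0.06149152490090197 0.060879678702872725
0.13511387394057203
0.10650882694067025
0.11240793109803288
0.13142405919804642
[[0.634  0.2818 0.06  ]
 [0.6308 0.1144 0.06  ]
 [0.5044 0.1162 0.06  ]
 [0.5075 0.2833 0.06  ]] [0.56916616 0.19891854 0.06      ]
[[344.46286477 113.61173565]]
```

Call:
servo_tool(
  increments=[
    [0.01,0.05,-0.01,0.06,-1],
    [0.015,0.05,-0.02,0.067,-1],
    [0.018,0.05,-0.03,0,-1],
    [0.018,0.05,-0.03,0,-1],
    [0.018,0.045,-0.03,0,-1],
    [0.018,0.03,-0.02,0,-1],
    [0.006,0.008,-0.01,0,-1],
    [0,0,0,0,-1],
    [0,0,0,0,-1],
    [0,0,0,0,-1],
  ],
)

```text
clock: 19.15
ee_pos: [0.5504, 0.1922, 0.1269]
tcp_rot: [[-0.993, -0.121, 0.015], [-0.121, 0.993, -0.009], [-0.014, -0.011, -1.0]]
contact_force: [0.1, -0.7, 0.1]
finger_gap: 0.0854
```

Call:
servo_tool(
  increments=[
    [0.002,-0.002,-0.02,0,-1],
    [0,0,-0.025,0,-1],
    [0,0,-0.02,0,-1],
    [0,0,-0.015,0,-1],
    [0,0,-0.012,0,-1],
    [0,0,-0.008,0,-1],
    [0,0,-0.006,0,-1],
    [0,0,-0.003,0,-1],
    [0,0,0,0,-1],
    [0,0,0,0,-1],
  ],
)

```text
clock: 20.4
ee_pos: [0.5547, 0.1874, 0.0201]
tcp_rot: [[-0.993, -0.117, 0.024], [-0.117, 0.993, -0.007], [-0.023, -0.01, -1.0]]
contact_force: [-0.9, -0.2, 0.4]
finger_gap: 0.0855
```

Call:
servo_tool(
  increments=[
    [-0.002,0.002,-0.003,0,-1],
    [0,0,-0.004,0,-1],
    [0,0,-0.003,0,-1],
    [0,0,0,0,-1],
    [0,0,0,0,1],
    [0,0,0,0,1],
    [0,0,0,0,1],
    [0,0,0,0,1],
    [0,0,0,0,1],
    [0,0,0,0,1],
  ],
)

```text
clock: 21.65
ee_pos: [0.5529, 0.1897, 0.0102]
tcp_rot: [[-0.993, -0.117, 0.026], [-0.118, 0.993, -0.007], [-0.025, -0.01, -1.0]]
contact_force: [-0.5, 0.3, 0.6]
finger_gap: 0.0326
```

Call:
servo_tool(
  increments=[
    [0,0,0.005,0,1],
    [0,0,0.01,0,1],
    [0,0,0.02,0,1],
    [0,0,0.025,0,1],
    [0,0,0.025,0,1],
    [0,0,0.025,0,1],
    [0,0,0.025,0,1],
    [0,0,0.015,0,1],
    [0,0,0,0,1],
    [0,0,0,0,1],
  ],
)

```text
clock: 22.9
ee_pos: [0.5519, 0.1894, 0.1684]
tcp_rot: [[-0.993, -0.117, 0.026], [-0.118, 0.993, -0.007], [-0.025, -0.01, -1.0]]
contact_force: [-0.4, 0.6, -1.8]
finger_gap: 0.0323
```

Call:
servo_tool(
  increments=[
    [-0.002,-0.02,0,-0.03,1],
    [-0.002,-0.035,0,-0.04,1],
    [-0.002,-0.045,0,-0.04,1],
    [0,-0.05,0,-0.04,1],
    [0,-0.05,0,-0.04,1],
    [0,-0.05,0,-0.035,1],
    [0,-0.05,0,0,1],
    [0,-0.04,0,0,1],
    [0,-0.03,0,0,1],
    [0,-0.02,0,0,1],
  ],
)

```text
clock: 24.15
ee_pos: [0.5372, -0.2184, 0.1599]
tcp_rot: [[-0.992, 0.124, 0.012], [0.124, 0.992, -0.012], [-0.013, -0.01, -1.0]]
contact_force: [0.2, 0.9, -1.6]
finger_gap: 0.0327
```

Call:
servo_tool(
  increments=[
    [0.005,-0.005,0,0.015,1],
    [0.004,-0.005,-0.01,0,1],
    [0.001,-0.003,-0.02,0,1],
    [0,0,-0.02,0,1],
    [0,0,-0.015,0,1],
    [0,0,-0.006,0,1],
    [0,0,0,0,1],
    [0,0,0,0,1],
    [0,0,0,0,1],
    [0,0,0,0,1],
  ],
)

```text
clock: 25.4
ee_pos: [0.5486, -0.2299, 0.0851]
tcp_rot: [[-0.994, 0.107, 0.012], [0.107, 0.994, -0.011], [-0.013, -0.009, -1.0]]
contact_force: [-1.2, -0.3, -0.5]
finger_gap: 0.0329
```

```bash
python3 - <<'E'
from h import *
print(env.state()['ee_pos'],env.state()['joint_velocities'])
a=env.capture('top')[:,:,::-1][160:280,140:400]; b=env.capture('scene')[:,:,::-1][90:280,90:380]
r=lambda i:cv2.resize(i,(600,int(600*i.shape[0]/i.shape[1])),interpolation=cv2.INTER_CUBIC)
b=cv2.resize(b,(480,314),interpolation=cv2.INTER_CUBIC);b=cv2.copyMakeBorder(b,0,0,0,120,cv2.BORDER_CONSTANT)
cv2.imwrite('pics/j.png',np.clip(np.vstack([r(a),b])*1.3,0,255).astype('u1'))
E
```

```text
[ 0.54857523 -0.22985323  0.0850988 ] [ 9.11206270e-06 -2.98058738e-03 -2.34539227e-03  9.10954655e-04
  3.03889727e-03  6.61521333e-04]
```

View pics/j.png

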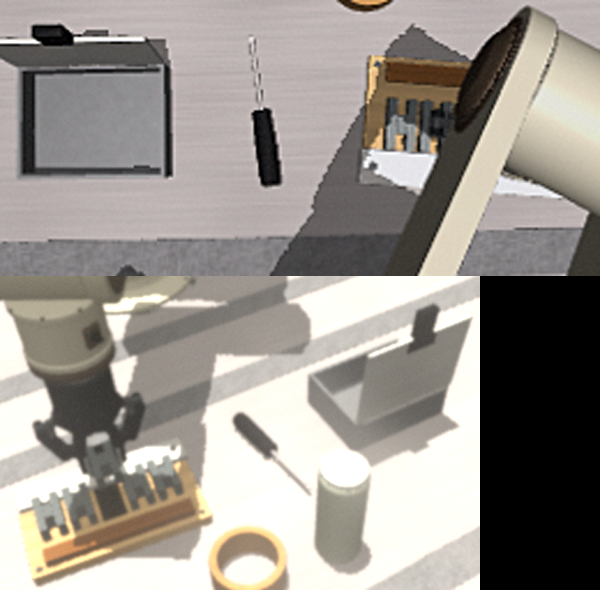

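The bin is empty and the insert is held above the middle place. The flap is still open and the bystanders are in place. I'll make a 4 mm correction, then check with an overlay of the predicted outline.

Call:
servo_tool(
  increments=[
    [0,-0.003,0,0,1],
    [0,-0.0015,0,0,1],
    [0,0,0,0,1],
    [0,0,0,0,1],
    [0,0,0,0,1],
    [0,0,0,0,1],
    [0,0,0,0,1],
    [0,0,0,0,1],
    [0,0,0,0,1],
    [0,0,0,0,1],
  ],
)

```text
clock: 26.75
ee_pos: [0.5485, -0.2347, 0.085]
tcp_rot: [[-0.994, 0.107, 0.012], [0.107, 0.994, -0.011], [-0.013, -0.009, -1.0]]
contact_force: [-0.5, 0.5, -1.5]
finger_gap: 0.0327
```

```bash
python3 - <<'E'
from h import *
print(env.state()['ee_pos'])
x0,y0,s=95,160,6
im=cv2.resize(env.capture('scene')[:,:,::-1][y0:y0+100,x0:x0+130],None,fx=s,fy=s,interpolation=cv2.INTER_CUBIC)
c,n=np.cos(-.107),np.sin(-.107);R=np.array([[c,-n],[n,c]])
def box(xy,z,hx,hy,col):
    q=np.array([[-hx,-hy],[hx,-hy],[hx,hy],[-hx,hy]])@R.T+xy
    p=(w2px('scene',np.c_[q,np.full(4,z)])-[x0,y0]+.5)*s-.5
    cv2.polylines(im,[np.int32(p.round())],True,col,1)
g=np.array([.5477,-.2342])
for z in(.080,.104):box(g,z,.03,.017,(0,255,0))
box(g,.018,.03,.017,(0,0,255)); v=R@[0,.04]
box(g+v,.042,.03,.017,(255,0,0));box(g-v,.042,.03,.017,(255,0,0))
b=np.array([.5726,-.2366])+R@[-.075,0]
box(b,.026,.02,.12,(0,255,255))
cv2.imwrite('pics/k.png',im)
E
```

```text
[ 0.54848403 -0.23470191  0.08501479]
```

View pics/k.png

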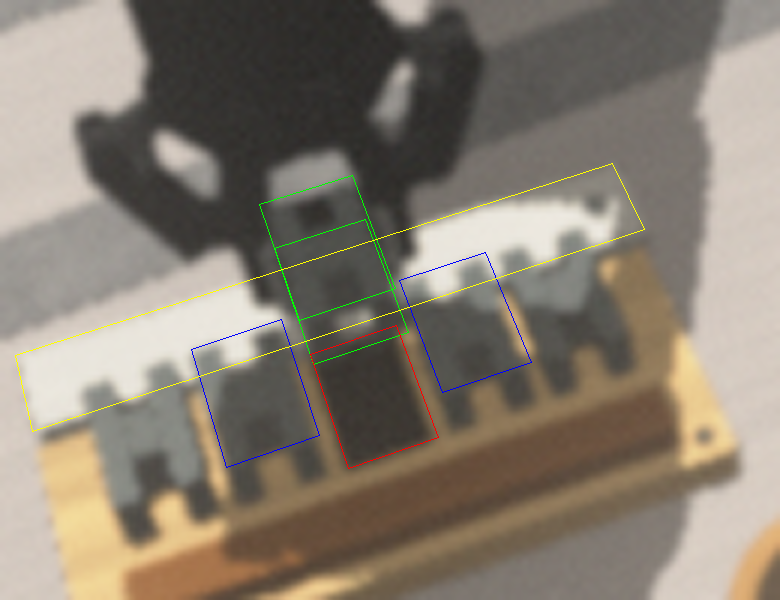

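```bash
python3 - <<'E'
from h import *
x0,y0,s=130,178,11
im=np.mean([env.capture('scene')[:,:,::-1][y0:y0+54,x0:x0+66].astype(float) for _ in range(4)],0)
im=cv2.resize(np.clip((im/255)**.5*255,0,255).astype('u1'),None,fx=s,fy=s,interpolation=cv2.INTER_CUBIC)
c,n=np.cos(-.107),np.sin(-.107);R=np.array([[c,-n],[n,c]])
g=np.array([.5477,-.2342])
for z,col in((.080,(0,255,0)),(.104,(0,0,255))):
    q=np.array([[-.03,-.017],[.03,-.017],[.03,.017],[-.03,.017]])@R.T+g
    for p in (w2px('scene',np.c_[q,np.full(4,z)])-[x0,y0]+.5)*s-.5: cv2.circle(im,tuple(np.int32(p)),3,col,-1); print(z,p.round())
cv2.imwrite('pics/l.png',im)
E
```

```text
0.08 [118. 257.]
0.08 [190. 469.]
0.08 [363. 411.]
0.08 [284. 204.]
0.104 [ 91. 176.]
0.104 [163. 389.]
0.104 [340. 331.]
0.104 [260. 123.]
```

View pics/l.png

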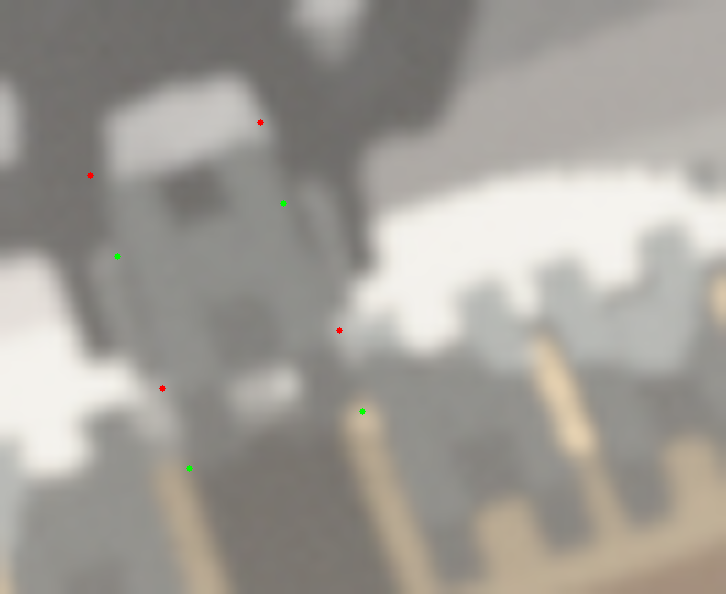

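The two colour sets of predicted corners match the insert's real corners: far top edge at about (112,178)–(265,140), leg ends down to about (190,460) and (340,415). So it is centred, level and clear of its neighbours, and I'll hand in.

```bash
python3 -c "
from h import *
s=env.state();print(s['clock'],s['ee_pos'],s['finger_gap']);print(env.hand_in())"
```

```text
27.0 [ 0.54848238 -0.23471286  0.08500179] 0.03304361110770516
the job is handed in; nothing more can be done
None
```

I carried out every step and handed the job in at 27 s of the 64 s allowed. No verdict was reported, so this rests on my own checks.

- **Straightedge:** I pressed it against the board (about 5 N at the wrist) and let go. The picture straight afterwards showed no gap and edges parallel to the board to about 0.001 rad. The last full-length overlay still agreed, although the arm hid part of the bar.
- **Flap:** I swung it to about 1.65 rad, going by the tool path, and released it. It was still standing open in the last picture that showed it, about 1.5 s before hand-in.
- **Insert:** I lifted it clear of the bin and hold it at a finger opening of 33 mm.
    - **Position:** It is within about 1–2 mm of the middle (empty) place, going by the tool position and my measurement of the place. Its underside is about 38 mm above the neighbours' tops.
    - **Alignment:** The tool's turn matches the board's (both about -0.107 rad), and its tilt is about 0.015 rad.
- **Bystanders:** The driver, can and tape looked unmoved. I compared them by eye and did not measure them.

One check disagreed at first: an overlay made the insert look about 14 mm off. A brighter, larger crop showed I had taken a bright patch beyond the insert's far edge for part of it. In that crop the near ends matched the predicted outline closely, and the far top edge was within about 2 pixels.

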